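# Close the glaze jar without crossing its thread

## Robot

A 6-joint arm with a two-finger parallel gripper is mounted at the origin on the work surface. World frame = base frame: x ahead of the robot, y to its left, z up, the work surface at z = 0. Lengths are in m, angles in degrees, forces in N, time in s.
With the tool pointing down it reaches from about 0.15 to 0.775 m from the base axis. Payload 6.1 kg.
Tool frame: the origin (TCP) lies at the centre of the arm's flange, where the gripper is bolted on; the fingertips stand 173 mm ahead of it and the grasp point (between the pads) lies 155 mm ahead of it; z points along the fingers, y is the direction in which the jaws open and shut (so a half turn about z gives the same grasp; the last joint's range is limited). The gripper opens to 85 mm and grips with 20 to 120 N. Pads are 22 mm wide; open, the fingers measure 114 mm over their backs; the gripper's body (76 mm by 85 mm) begins 54 mm behind the grasp point. The pads swing forward as they close: fully open they stand 13 mm farther back than shut.
Start: joints at [74.427, 7.208, -2.269, 80.523, 0, 90], TCP at [0.141, 0.506, 0.405] pointing down, gripper open.
Joint ranges: [-155.77, 155.77], [-54.66, 111.73], [-72.52, 77.12], [-102.08, 115.82], [-83.92, 84.16], [-180, 180]. Speed limits (degrees/s): [136.94, 136.94, 172.46, 180, 180, 180].

## Interface

Orientations are given as [roll, pitch, yaw] about the fixed x, y, z axes, in that order (R = Rz(yaw) Ry(pitch) Rx(roll)).
In Python, from rig import arm gives the robot as it stands.
- The arm moves only by the tool carry_out, never from a script. Its argument "motion" is a list of rows, each an object with "grip": the closure in counts, from 0 (fully open) to 255 (shut); "dp": the shift along the tool's x, y, z in m, a list of three; "turn": the turn, a rotation vector about the tool's x, y, z in rad, a list of three. In form: [{"grip": grip, "dp": [dx, dy, dz], "turn": [ax, ay, az]}, ...]. A call has 1 to 20 rows; each row is the pose to reach, as a shift and turn from the pose measured when the call began, along the tool's axes at that moment; what a row does not reach only later rows make up. A row lasts 1/10 s, in which the tool goes at most 50 mm and 8.59 degrees, less where a joint would pass 70% of its speed; a pose out of reach is approached as far as the arm can. A call with a gripper value outside its range is refused whole. The fingers move at their own pace and stop on an object; "squeeze" is the grip in N (left out, the last holds). Time passes only in rows, so rows that repeat a pose let the fingers close. It gives the time, the measured TCP pose, the force and the opening at its end, in the units of the state.
- arm.get_obs(): the state, without advancing time (a new reading comes with each control period).
- arm.get_image(name): name is "side" or "top" or "wrist"; returns (picture, depth): 480x640x3 uint8, red, green, blue; 480x640 float32, m along the optical axis (not along the pixel's ray), 0 where there is no reading.
- arm.camera_info(name): a dict with "mtx" (3x3 intrinsics, pixels), "R" (3x3) and "t" (3): a world point X has camera coordinates R X + t. Camera axes: x right, y down, z forward; pixel columns grow to the right and rows downward; lengths in m; the calibration is good to about 2 mm. A picture is of the moment at which its call begins: read the wrist's pose just before it. camera_info takes no time and is no camera call; for the wrist camera it gives the pose at the moment of the call.
- arm.job_done(): hands the job in, once; it reports no verdict.
The state is a dict: "time": time; "joint_pos": joint angles; "joint_vel": joint speeds; "tau": joint torques, N m; "position": TCP position; "tool_rot": TCP orientation; "force": force on the tool from outside, world axes, zero at the start; "wrist_torque": the same for the moment, N m; "grip_width": finger opening in m.
Only numpy, scipy, OpenCV 4.12 (cv2) and the standard library are available. Lean on these libraries where they do the work, as an engineer would, in place of code of your own. Each camera call takes 0.05 s, during which the arm holds its last target. There are 200 camera calls.

## Task

Put the red screw cap on the white glaze jar. Rest it on the neck, where it lands on top of the ridges; turn it backward (anticlockwise from above) until you feel it drop into the start of the thread, then screw it forward (clockwise) until it is fully home and let go. Be gentle, never force the thread, and leave the other things on the bench where they are.

Things in the scene. Friction and masses are not known exactly. Their poses are not given: they have to be found in the camera images.
- cap: Red plastic screw cap, 71 mm across its ribs, 53 mm tall, 0.12 kg, right way up on the bench. Origin: centre of its skirt's lower edge; z up, x along the grip bar. Skirt and top plate are the lower 23 mm. Three lugs inside the skirt's lower edge, 120 degrees apart (one at +x), 6.5 mm wide, 3 mm thick, leave a 52 mm bore.
- cap_grip (a point): Centre of the upright grip bar on the cap's top: 52 mm long (along x), 16 mm thick (along y), 30 mm tall (the top plate is 15 mm below this point). Pinch it across its 16 mm. This point is 38 mm above the skirt's lower edge.
- cap_seat (a point): Centre of the sealing face inside the cap (underside of the top plate), 19 mm below point cap_grip. When the cap is home this face lies on the jar's rim, at point jar_rim.
- jar: White jar with a blue band, 108 mm in diameter, in a wooden cradle (130 mm square) screwed to the bench: it neither moves nor turns. Origin on the bench under the jar's axis; z up. Its yaw tells nothing of the thread. Over 60 N between cap and jar counts as forced.
- jar_rim (a point): Centre of the jar's rim, 119 mm above the bench. Neck 50 mm in diameter, coned to 44 mm over the top 6 mm. Set on the neck, the cap's lugs rest on the thread's ridges with its sealing face 5.6 to 12 mm above the rim; rarely they meet the starts at once (4 to 5.1 mm). Turned forward on top of the ridges, the lugs soon run against hard stop blocks.
- thread_top (a point): On the jar's axis, 6 mm below the rim, where the three-start right-hand thread (60 mm over) begins. Where round it the starts lie differs every time, untold. Turned back, the cap climbs 4 mm per rad (or first slips 3 mm down off a block), then within 2 rad drops 7 to 8 mm: the starts. Play there 0.25 rad; farther back are hard stops.
- thread_mid (a point): On the jar's axis, 14 mm below the rim, half-way down the thread. From the starts the cap screws forward, going down 4.1 mm per rad with 1.2 mm of axial play; after about 0.95 to 1.3 rad its sealing face is on the rim, and by 1.2 to 1.7 rad the thread is tight and the turning moment rises steeply (0.2 to 0.3 N m is tight enough).
- bowl: Bystander: terracotta bowl, 84 mm across, 40 mm tall. Origin under its centre.
- tublid: Bystander: flat white tub lid, 86 mm across, 10 mm tall. Origin under its centre. It does not belong to the jar.
- vase: Bystander: small brown round vase, 104 mm across, 95 mm tall. Origin under its centre.
- tub: Bystander: closed grey tub with white lid, 90 mm across, 90 mm tall. Origin under its centre.
- mould: Bystander: plaster mould half, 100 x 140 x 50 mm. Origin under its centre.
- brush: Bystander: brush, 190 mm long, lying on the bench. Origin at its middle.
- spatula: Bystander: spatula, 200 mm long, lying on the bench. Origin at its middle.
Things that resemble listed ones, but are neither listed nor needed, are in the scene too. There is more than one size of the cap; the job needs the smallest.

How it is judged (in metres and radians):
On the way:
1. the cap has dropped into the thread start: square on the neck, its sealing face 2.5 to 5.4 mm above the rim (z of cap_seat in the frame of jar_rim between 0.0025 and 0.0054 m and horizontal distance between cap_seat and jar_rim below 0.003 m and angle between cap's own z axis and vertical below 0.06 rad), for 0.1 s.
At the end, for the whole second after the job is handed in: The cap is screwed home on the jar: its sealing face within 1.5 mm of the rim, within 3 mm of the jar's axis, level to 0.05 rad, at rest and released (z of cap_seat in the frame of jar_rim between -0.002 and 0.0015 m and horizontal distance between cap_seat and jar_rim below 0.003 m and angle between cap's own z axis and vertical below 0.05 rad and linear speed of cap below 0.01 m/s and contact force between the fingers and cap below 0.1 N); the robot touches nothing.
It fails at once if the thread is forced (over 60 N between cap and jar) (contact force between cap and jar above 60 N).
It fails at once if another thing on the bench is moved by more than 25 mm (distance of any of bowl, tublid, vase, tub, mould, brush, spatula from where it was at the start of the episode above 0.025 m).
It also fails if it takes over 72 s, if anything falls off the work surface, if the arm or the gripper's body presses on something with over 40 N, if the wrist force passes 120 N, or if a joint passes its speed limit or range.

## Working session

There is one attempt and no reset: what is moved stays moved. The work goes in short steps, Python scripts to look and compute and a tool call to move; the robot and the scene stay as the last step left them, time stands still between calls to the robot, and variables do not carry over. Pictures are saved under pics/ and viewed, about 8 in all and at most 12, crops included, and the job is handed in when it is done.

Besides the shell and the picture viewer there is one more tool, called as a command line: name --argument value ..., lists and objects as JSON in quotes. carry_out: Moves the arm, as the interface text tells. Its arguments: {"type":"object","properties":{"motion":{"type":"array","items":{"type":"object","properties":{"grip":{"type":"number"},"dp":{"type":"array","items":{"type":"number"}},"turn":{"type":"array","items":{"type":"number"}}}}},"squeeze":{"type":"number"}},"required":["motion"]}

```bash
mkdir -p pics
python3 - <<'E'
from rig import arm
import cv2
o=arm.get_obs(); print({k:o[k] for k in('time','position','tool_rot','force','wrist_torque','grip_width')})
for n in('top','side'):
    p,d=arm.get_image(n); cv2.imwrite(f'pics/{n}0.png',p[:,:,::-1]); 
    import numpy as np; np.savez(f'pics/{n}0.npz',d=d,**arm.camera_info(n)); print(n,arm.camera_info(n))
E
```

```text
{'time': 0.0, 'position': array([0.14089837, 0.50560788, 0.40393167]), 'tool_rot': array([-1.79908939e+02,  2.34311919e-04,  1.64429238e+02]), 'force': array([ 0.20804031,  0.17648288, -0.74880852]), 'wrist_torque': array([0.01906805, 0.0020404 , 0.02523308]), 'grip_width': 0.08548274306120572}
top {'mtx': array([[440.23966467,   0.        , 318.01431922],
       [  0.        , 440.23966467, 243.4329367 ],
       [  0.        ,   0.        ,   1.        ]]), 'R': array([[ 0.02790783, -0.99920797,  0.02836517],
       [-0.99301771, -0.03096626, -0.1138285 ],
       [ 0.11461671, -0.0249904 , -0.99309541]]), 't': array([-0.0570348 ,  0.5812512 ,  1.12272635])}
side {'mtx': array([[486.09356401,   0.        , 317.24430709],
       [  0.        , 486.09356401, 241.73809   ],
       [  0.        ,   0.        ,   1.        ]]), 'R': array([[-0.97038328, -0.24063095,  0.02128457],
       [-0.16836503,  0.61050443, -0.77391056],
       [ 0.17323251, -0.75457345, -0.63293713]]), 't': array([0.53804849, 0.1858098 , 1.21520035])}
```

View pics/top0.png

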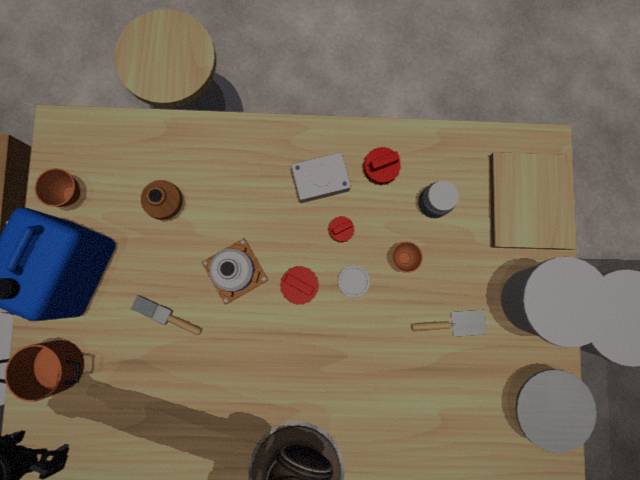

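View pics/side0.png

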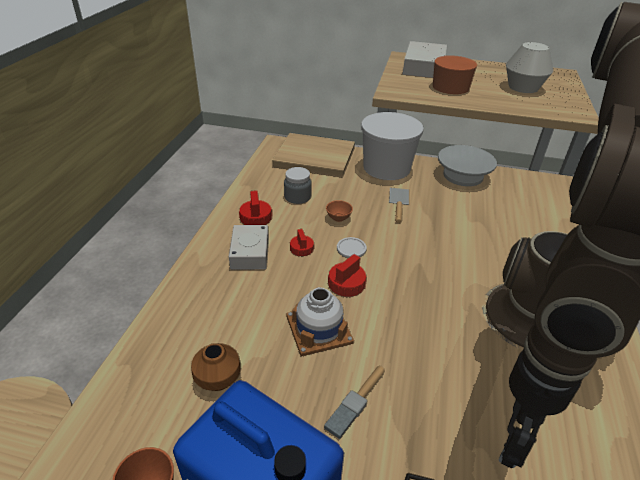

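The top view shows the small cap at about (341,229) and the jar neck at about (229,268). In the side view they are at about (301,241) and (320,296). The larger caps, at (381,165) and (299,285) in the top view, are decoys.

```bash
cat > h.py <<'E'
import numpy as np, cv2
def deproj(c,d,u,v,z=None):
    K,R,t=c['mtx'],c['R'],c['t']; r=np.linalg.inv(K)@[u,v,1]
    if z is None: return R.T@(r*d[int(round(v)),int(round(u))]-t)
    C=-R.T@t; w=R.T@r; return C+w*(z-C[2])/w[2]
def tri(cs,ps):   # least-squares ray intersection
    A=np.zeros((3,3)); b=np.zeros(3)
    for c,p in zip(cs,ps):
        C=-c['R'].T@c['t']; w=c['R'].T@np.linalg.inv(c['mtx'])@[*p,1]; w/=np.linalg.norm(w)
        M=np.eye(3)-np.outer(w,w); A+=M; b+=M@C
    return np.linalg.solve(A,b)
E
python3 - <<'E'
from h import *
T=np.load('pics/top0.npz');S=np.load('pics/side0.npz');p=np.round
print('cap tri',p(tri([T,S],[(342,228),(301,235)]),4))
print('rim tri',p(tri([T,S],[(228,268),(320,295)]),4))
print('cap depth',p(deproj(T,T['d'],342,228),4),'jar shoulder',p(deproj(T,T['d'],238,268),4))
ims=[cv2.imread('pics/top0.png')[170:320,180:400],cv2.imread('pics/side0.png')[200:350,240:400]]
ims=[cv2.resize(i,(0,0),fx=f,fy=f,interpolation=cv2.INTER_CUBIC) for i,f in zip(ims,(2,2))]
cv2.imwrite('pics/crop.png',np.hstack(ims))
E
```

```text
cap tri [ 0.6255 -0.1006  0.0487]
rim tri [0.5067 0.1777 0.1149]
cap depth [ 0.6225 -0.1004  0.0548] jar shoulder [0.5076 0.1537 0.1149]
```

View pics/crop.png

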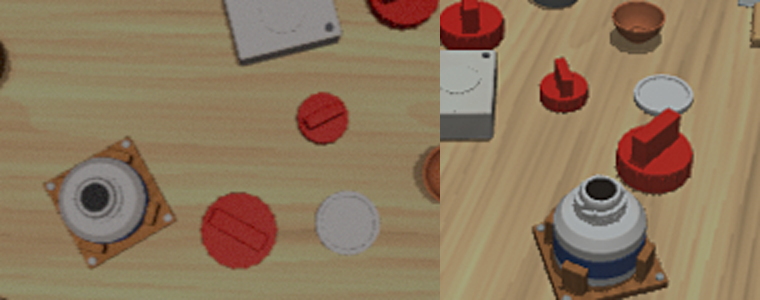

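```bash
cat >> h.py <<'E'
from scipy.spatial.transform import Rotation as Ro
def to(o,pos,ydir):  # TCP target, jaw direction (deg, world) -> dp,turn
    R0=Ro.from_euler('xyz',o['tool_rot'],degrees=True); R1=Ro.from_euler('xyz',[180,0,ydir+90],degrees=True)
    print('dp',np.round(R0.inv().apply(np.array(pos)-o['position']),4),'turn',np.round((R0.inv()*R1).as_rotvec(),4))
E
python3 - <<'E'
from h import *; from rig import arm
o=arm.get_obs(); to(o,[.60,-.10,.36],27)
c=arm.camera_info('wrist'); R0=Ro.from_euler('xyz',o['tool_rot'],degrees=True)
print('cam in tool',R0.inv().apply(-c['R'].T@c['t']-o['position']),'axis',R0.inv().apply(c['R'][2]),c['mtx'][0])
E
```

```text
dp [-0.6048 -0.4601  0.0447] turn [-1.400e-03  7.000e-04  8.278e-01]
cam in tool [ 0.06587619 -0.00137578  0.03098978] axis [-2.62917080e-01 -2.42556643e-04  9.64818403e-01] [369.35334854   0.         315.27166607]
```

Run:
```python
from h import *; from rig import arm
o=arm.get_obs(); to(o,[.507,.178,.42],50)
```

```text
dp [-0.4406 -0.2173 -0.0157] turn [-1.400e-03  4.000e-04  4.263e-01]
```

carry_out --motion '[{"grip": 0, "dp": [-0.44, -0.217, -0.016], "turn": [-0.0014, 0.0004, 0.426]}, {"grip": 0, "dp": [-0.44, -0.217, -0.016], "turn": [-0.0014, 0.0004, 0.426]}, {"grip": 0, "dp": [-0.44, -0.217, -0.016], "turn": [-0.0014, 0.0004, 0.426]}, {"grip": 0, "dp": [-0.44, -0.217, -0.016], "turn": [-0.0014, 0.0004, 0.426]}, {"grip": 0, "dp": [-0.44, -0.217, -0.016], "turn": [-0.0014, 0.0004, 0.426]}, {"grip": 0, "dp": [-0.44, -0.217, -0.016], "turn": [-0.0014, 0.0004, 0.426]}, {"grip": 0, "dp": [-0.44, -0.217, -0.016], "turn": [-0.0014, 0.0004, 0.426]}, {"grip": 0, "dp": [-0.44, -0.217, -0.016], "turn": [-0.0014, 0.0004, 0.426]}, {"grip": 0, "dp": [-0.44, -0.217, -0.016], "turn": [-0.0014, 0.0004, 0.426]}, {"grip": 0, "dp": [-0.44, -0.217, -0.016], "turn": [-0.0014, 0.0004, 0.426]}, {"grip": 0, "dp": [-0.44, -0.217, -0.016], "turn": [-0.0014, 0.0004, 0.426]}, {"grip": 0, "dp": [-0.44, -0.217, -0.016], "turn": [-0.0014, 0.0004, 0.426]}, {"grip": 0, "dp": [-0.44, -0.217, -0.016], "turn": [-0.0014, 0.0004, 0.426]}, {"grip": 0, "dp": [-0.44, -0.217, -0.016], "turn": [-0.0014, 0.0004, 0.426]}, {"grip": 0, "dp": [-0.44, -0.217, -0.016], "turn": [-0.0014, 0.0004, 0.426]}]'

```text
time: 1.6
position: [0.5058, 0.1793, 0.4205]
tool_rot: [180.0, -0.0, 140.1]
force: [-1.0, -0.5, 0.7]
grip_width: 0.0851
```

```bash
cat >> h.py <<'E'
def snap(arm,tag):
    c=arm.camera_info('wrist'); p,d=arm.get_image('wrist'); cv2.imwrite(f'pics/{tag}.png',p[:,:,::-1]); np.savez(f'pics/{tag}.npz',d=d,**c); return p,d,c
E
python3 - <<'E'
from h import *; from rig import arm
o=arm.get_obs(); print(o['time'],o['position'],o['tool_rot'],np.abs(o['joint_vel']).max())
snap(arm,'w1'); to(arm.get_obs(),[.625,-.10,.34],27)
E
```

```text
1.6 [0.50576096 0.17933851 0.42052868] [ 1.79987756e+02 -9.39908724e-04  1.40123530e+02] 0.1323385402758224
dp [-0.2705 -0.1379  0.0805] turn [ 3.000e-04 -0.000e+00  4.034e-01]
```

View pics/w1.png

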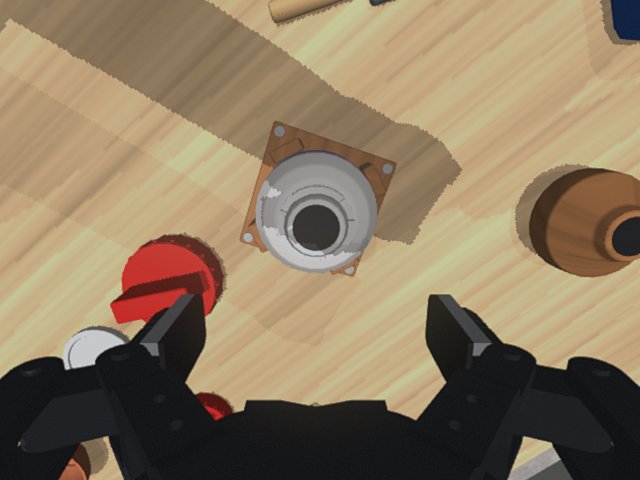

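The jar's mouth is at about (316,227) and the vase is to the right. Next I'll fit the rim circle from depth and move to the cap.

```bash
cat >> h.py <<'E'
def cloud(c,d):
    v,u=np.mgrid[:480,:640]; K=c['mtx']; P=np.stack([(u-K[0,2])/K[0,0]*d,(v-K[1,2])/K[1,1]*d,d],-1)
    return (P-c['t'])@c['R']
E
python3 - <<'E'
from h import *
w=np.load('pics/w1.npz');T=np.load('pics/top0.npz')
print('ray z=.119',deproj(w,None,316,227,.119),'top ray',deproj(T,None,228,268,.119))
print('tri',tri([w,T],[(316,227),(228,268)]))
X=cloud(w,w['d']); m=(w['d']>0)&(np.hypot(X[...,0]-.507,X[...,1]-.178)<.06)
h,e=np.histogram(X[m][:,2],np.arange(.06,.13,.004)); print(dict(zip(e.round(3),h)))
m&=X[...,2]>.115; v,u=np.nonzero(m); print(m.sum(),cv2.minEnclosingCircle(X[m][:,:2].astype('f4')),X[m].mean(0),X[m][:,2].max(),cv2.minEnclosingCircle(np.c_[u,v].astype('f4')))
i=cv2.imread('pics/w1.png')[170:290,236:396]; cv2.imwrite('pics/w1c.png',cv2.resize(i,None,fx=4,fy=4,interpolation=cv2.INTER_CUBIC))
E
```

```text
ray z=.119 [0.50550239 0.17893304 0.119     ] top ray [0.50671116 0.17698915 0.119     ]
tri [0.50686777 0.17803074 0.11267167]
{np.float64(0.06): np.int64(7), np.float64(0.064): np.int64(9), np.float64(0.068): np.int64(98), np.float64(0.072): np.int64(695), np.float64(0.076): np.int64(856), np.float64(0.08): np.int64(790), np.float64(0.084): np.int64(1731), np.float64(0.088): np.int64(2445), np.float64(0.092): np.int64(279), np.float64(0.096): np.int64(12), np.float64(0.1): np.int64(49), np.float64(0.104): np.int64(508), np.float64(0.108): np.int64(771), np.float64(0.112): np.int64(442), np.float64(0.116): np.int64(2623), np.float64(0.12): np.int64(191), np.float64(0.124): np.int64(0)}
55427 ((0.50669264793396, 0.17831675708293915), 0.06008245423436165) [0.49883337 0.18613822 0.31140658] 0.34962345767514946 ((319.52581787109375, 462.0), 319.92626953125)
```

View pics/w1c.png

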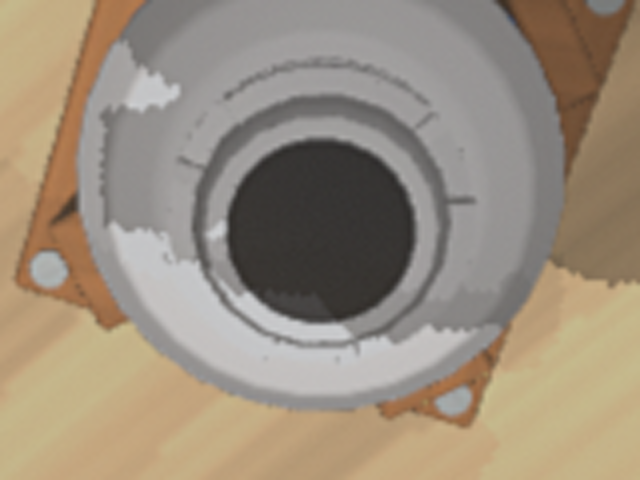

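carry_out --motion '[{"grip": 0, "dp": [-0.27, -0.138, 0.08], "turn": [0.0003, 0, 0.403]}, {"grip": 0, "dp": [-0.27, -0.138, 0.08], "turn": [0.0003, 0, 0.403]}, {"grip": 0, "dp": [-0.27, -0.138, 0.08], "turn": [0.0003, 0, 0.403]}, {"grip": 0, "dp": [-0.27, -0.138, 0.08], "turn": [0.0003, 0, 0.403]}, {"grip": 0, "dp": [-0.27, -0.138, 0.08], "turn": [0.0003, 0, 0.403]}, {"grip": 0, "dp": [-0.27, -0.138, 0.08], "turn": [0.0003, 0, 0.403]}, {"grip": 0, "dp": [-0.27, -0.138, 0.08], "turn": [0.0003, 0, 0.403]}, {"grip": 0, "dp": [-0.27, -0.138, 0.08], "turn": [0.0003, 0, 0.403]}, {"grip": 0, "dp": [-0.27, -0.138, 0.08], "turn": [0.0003, 0, 0.403]}, {"grip": 0, "dp": [-0.27, -0.138, 0.08], "turn": [0.0003, 0, 0.403]}]'

```text
time: 2.65
position: [0.6242, -0.098, 0.3415]
tool_rot: [179.9, 0.0, 117.1]
force: [-0.6, -0.6, 0.1]
grip_width: 0.0848
```

The enlarged crop puts the mouth centre at (316.3,227.8) in the full picture. Now the close look at the cap.

Run:
```python
from h import *; from rig import arm
w=np.load('pics/w1.npz')
print('ray',deproj(w,None,316.3,227.8,.119))
X=cloud(w,w['d']); r=np.hypot(X[...,0]-.506,X[...,1]-.1785)
m=(w['d']>0)&(r<.03)&(X[...,2]>.115)&(X[...,2]<.123); P=X[m]; print(m.sum(),P.mean(0),cv2.minEnclosingCircle(P[:,:2].astype('f4')))
rows=(P.min(0)+P.max(0))/2; print('mid',rows,P.max(0)-P.min(0))
p,d,c=snap(arm,'w2'); X=cloud(c,d)
red=(p[...,0]>2.2*p[...,1])&(p[...,0]>70)&(np.hypot(X[...,0]-.625,X[...,1]+.1)<.06)&(d>0)
b=red&(X[...,2]>.046); P=X[b]; rect=cv2.minAreaRect(P[:,:2].astype('f4'));print('bar top',b.sum(),np.median(P[:,2]),rect)
Q=X[red]; h,e=np.histogram(Q[:,2],np.arange(0,.07,.004)); print(dict(zip(e.round(3),h)))
```

```text
ray [0.50612342 0.17870933 0.119     ]
2912 [0.50480423 0.17947    0.11871384] ((0.5055841207504272, 0.1790967434644699), 0.024339115247130394)
mid [0.50539911 0.17888561 0.11806848] [0.04782688 0.04800861 0.00612002]
bar top 1552 0.05270454678873622 ((0.6410025358200073, -0.09263736009597778), (0.05019412189722061, 0.05152805522084236), 28.683425903320312)
{np.float64(0.0): np.int64(0), np.float64(0.004): np.int64(0), np.float64(0.008): np.int64(4), np.float64(0.012): np.int64(13), np.float64(0.016): np.int64(55), np.float64(0.02): np.int64(3712), np.float64(0.024): np.int64(152), np.float64(0.028): np.int64(19), np.float64(0.032): np.int64(5), np.float64(0.036): np.int64(4), np.float64(0.04): np.int64(7), np.float64(0.044): np.int64(12), np.float64(0.048): np.int64(298), np.float64(0.052): np.int64(1203), np.float64(0.056): np.int64(0), np.float64(0.06): np.int64(0), np.float64(0.064): np.int64(0)}
```

View pics/w2.png

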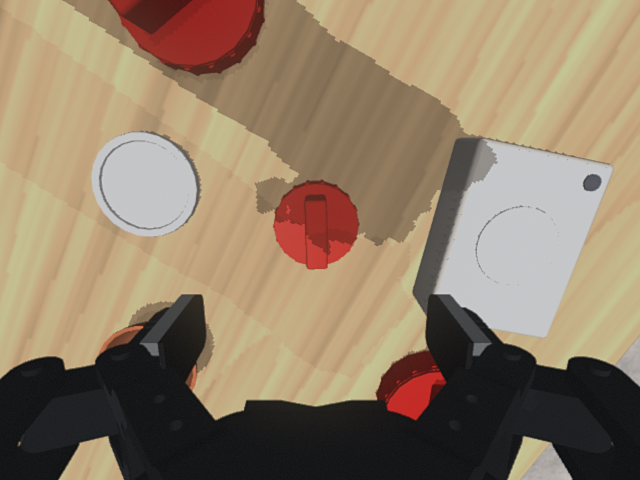

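The cap is at about (316,225), with its bar running vertically from (315,195) to (317,268), so the jaws are already nearly square to it. My mask also caught the big cap, so I'll limit it.

Run:
```python
from h import *; from rig import arm
c=np.load('pics/w2.npz'); d=c['d']; p=cv2.imread('pics/w2.png')[:,:,::-1].astype(int); X=cloud(c,d)
red=(p[...,0]>2.2*p[...,1])&(p[...,0]>60)&(d>0); red[:,:265]=0; red[:,370:]=0; red[:170]=0; red[290:]=0
b=red&(X[...,2]>.046); P=X[b]; print('bar',b.sum(),np.median(P[:,2]),cv2.minAreaRect(P[:,:2].astype('f4')),P.mean(0))
s=red&(X[...,2]>.015)&(X[...,2]<.027); Q=X[s]; print('plate',np.median(Q[:,2]),cv2.minEnclosingCircle(Q[:,:2].astype('f4')))
v,u=np.nonzero(b); uv=(u.mean(),v.mean()); T=np.load('pics/top0.npz')
print(uv,'tri with top',tri([c,T],[uv,(341.5,228.5)]),'ray',deproj(c,None,*uv,.053))
r=cv2.minAreaRect(P[:,:2].astype('f4')); ce=r[0]
for yd in (27,): to(arm.get_obs(),[*ce,.053-.0165+.155],yd)
```

```text
bar 1502 0.052671643345942994 ((0.6260095834732056, -0.10084012150764465), (0.01601378247141838, 0.05152805522084236), 28.68343162536621) [ 0.62564635 -0.10020666  0.05261266]
plate 0.022746973206762448 ((0.6254304051399231, -0.10137393325567245), 0.03528296574950218)
(np.float64(315.9953395472703), np.float64(233.65579227696404)) tri with top [ 0.62367057 -0.09981147  0.05152455] ray [ 0.6254984  -0.09993041  0.053     ]
dp [-3.200e-03  1.000e-04  1.501e-01] turn [0.0011 0.0005 0.0027]
```

Run:
```python
from h import *; from rig import arm
to(arm.get_obs(),[.6257,-.1010,.201],28.7)
```

```text
dp [-0.0032 -0.0002  0.1406] turn [ 0.0011  0.0006 -0.027 ]
```

carry_out --motion '[{"grip": 0, "dp": [-0.0032, -0.0002, 0.05], "turn": [0.0011, 0.0006, -0.027]}, {"grip": 0, "dp": [-0.0032, -0.0002, 0.1], "turn": [0.0011, 0.0006, -0.027]}, {"grip": 0, "dp": [-0.0032, -0.0002, 0.13], "turn": [0.0011, 0.0006, -0.027]}, {"grip": 0, "dp": [-0.0032, -0.0002, 0.1406], "turn": [0.0011, 0.0006, -0.027]}, {"grip": 0, "dp": [-0.0032, -0.0002, 0.1406], "turn": [0.0011, 0.0006, -0.027]}, {"grip": 0, "dp": [-0.0032, -0.0002, 0.1406], "turn": [0.0011, 0.0006, -0.027]}, {"grip": 255, "dp": [-0.0032, -0.0002, 0.1406], "turn": [0.0011, 0.0006, -0.027]}, {"grip": 255, "dp": [-0.0032, -0.0002, 0.1406], "turn": [0.0011, 0.0006, -0.027]}, {"grip": 255, "dp": [-0.0032, -0.0002, 0.1406], "turn": [0.0011, 0.0006, -0.027]}, {"grip": 255, "dp": [-0.0032, -0.0002, 0.1406], "turn": [0.0011, 0.0006, -0.027]}, {"grip": 255, "dp": [-0.0032, -0.0002, 0.1406], "turn": [0.0011, 0.0006, -0.027]}, {"grip": 255, "dp": [-0.0032, -0.0002, 0.1406], "turn": [0.0011, 0.0006, -0.027]}, {"grip": 255, "dp": [-0.0032, -0.0002, 0.1406], "turn": [0.0011, 0.0006, -0.027]}, {"grip": 255, "dp": [-0.0032, -0.0002, 0.1406], "turn": [0.0011, 0.0006, -0.027]}]' --squeeze 50

```text
time: 4.1
position: [0.6259, -0.101, 0.2014]
tool_rot: [180.0, 0.0, 118.7]
force: [-1.4, -0.3, 4.6]
grip_width: 0.0151
```

Run:
```python
from h import *; from rig import arm
o=arm.get_obs(); print(o['joint_pos'],o['force'],o['wrist_torque'],o['position'],o['tool_rot'],o['grip_width'])
```

```text
[-9.16948665e+00  2.27061003e+01 -8.00373197e+00  5.92504682e+01
 -4.53823879e-03  5.21366949e+01] [-1.42181322 -0.28348682  4.63765186] [-0.08616549  0.1184378  -0.00625627] [ 0.62585238 -0.10103375  0.20144354] [1.79971444e+02 2.79496413e-02 1.18693810e+02] 0.015107101436603593
```

Run:
```python
from h import *; from rig import arm
to(arm.get_obs(),[.5058,.1788,.42],59)
```

```text
dp [ 0.303   0.0292 -0.2187] turn [ 4.000e-04  6.000e-04 -5.289e-01]
```

carry_out --motion '[{"grip": 255, "dp": [0, 0, -0.03], "turn": [0, 0, 0]}, {"grip": 255, "dp": [0, 0, -0.08], "turn": [0, 0, 0]}, {"grip": 255, "dp": [0, 0, -0.13], "turn": [0, 0, 0]}, {"grip": 255, "dp": [0, 0, -0.18], "turn": [0, 0, 0]}, {"grip": 255, "dp": [0.03, 0.003, -0.2187], "turn": [0, 0, -0.1]}, {"grip": 255, "dp": [0.07, 0.007, -0.2187], "turn": [0, 0, -0.2]}, {"grip": 255, "dp": [0.11, 0.01, -0.2187], "turn": [0, 0, -0.3]}, {"grip": 255, "dp": [0.15, 0.015, -0.2187], "turn": [0, 0, -0.4]}, {"grip": 255, "dp": [0.19, 0.02, -0.2187], "turn": [0, 0, -0.5]}, {"grip": 255, "dp": [0.23, 0.025, -0.2187], "turn": [0.0004, 0.0006, -0.529]}, {"grip": 255, "dp": [0.27, 0.028, -0.2187], "turn": [0.0004, 0.0006, -0.529]}, {"grip": 255, "dp": [0.295, 0.029, -0.2187], "turn": [0.0004, 0.0006, -0.529]}, {"grip": 255, "dp": [0.303, 0.0292, -0.2187], "turn": [0.0004, 0.0006, -0.529]}, {"grip": 255, "dp": [0.303, 0.0292, -0.2187], "turn": [0.0004, 0.0006, -0.529]}, {"grip": 255, "dp": [0.303, 0.0292, -0.2187], "turn": [0.0004, 0.0006, -0.529]}, {"grip": 255, "dp": [0.303, 0.0292, -0.2187], "turn": [0.0004, 0.0006, -0.529]}]'

```text
time: 5.7
position: [0.5064, 0.1778, 0.4198]
tool_rot: [-180.0, 0.0, 148.9]
force: [0.3, -0.5, -0.4]
grip_width: 0.0149
```

Run:
```python
from h import *; from rig import arm
o=arm.get_obs(); print(o['time'],o['joint_pos'],o['force'],o['wrist_torque'],o['position'],o['tool_rot'],o['grip_width'])
p,d,c=snap(arm,'w3'); X=cloud(c,d); m=(d>0)&(np.hypot(X[...,0]-.506,X[...,1]-.1785)<.03)&(X[...,2]>.115)&(X[...,2]<.123); P=X[m]
print(m.sum(),cv2.minEnclosingCircle(P[:,:2].astype('f4')),(P.min(0)+P.max(0))/2)
red=(p[...,0]>2.2*p[...,1])&(p[...,0]>60)&(d>0)&(d<.25);print(red.sum())
Q=X[red]; print(Q.min(0),Q.max(0)); h,e=np.histogram(Q[:,2],12); print(h,e.round(3))
```

```text
5.7 [ 1.93553263e+01  8.54632798e+00  1.16954667e+00  8.26422919e+01
 -1.84934135e-02  5.04391280e+01] [ 0.27427327 -0.53880377 -0.43207251] [0.05774076 0.0146656  0.03668879] [0.50639689 0.17784504 0.41978723] [-1.79973517e+02  2.10981321e-03  1.48916202e+02] 0.014863914840307642
513 ((0.49575456976890564, 0.18458807468414307), 0.020772740244865417) [0.49456836 0.1844931  0.11789928]
14544
[0.47023545 0.14223438 0.2219615 ] [0.53282731 0.2113788  0.28806134]
[  49   70  252 7620  144  177  185  200 4720 1120    0    7] [0.222 0.227 0.233 0.238 0.244 0.25  0.255 0.261 0.266 0.272 0.277 0.283
 0.288]
```

View pics/w3.png

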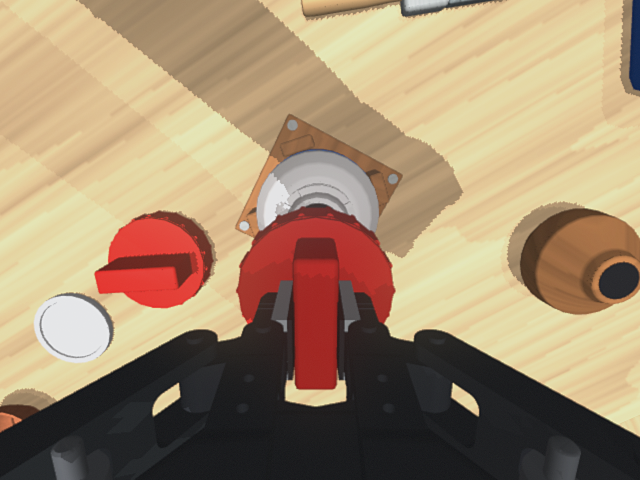

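The cap is held squarely: it spans u=240–392 and the bar is centred at u=316. The jar lies behind it, centred at about u=317. I'll work out the cap's offset from the TCP and then the move to the neck.

Run:
```python
from h import *; from rig import arm
c=np.load('pics/w3.npz'); d=c['d']; p=cv2.imread('pics/w3.png')[:,:,::-1].astype(int); X=cloud(c,d)
o=arm.get_obs(); R=Ro.from_euler('xyz',o['tool_rot'],degrees=True)
red=(p[...,0]>2.2*p[...,1])&(p[...,0]>60)&(d>0)&(d<.25); Y=R.inv().apply((X-o['position']).reshape(-1,3)).reshape(X.shape)
pl=red&(abs(X[...,2]-.2405)<.004); b=red&(X[...,2]>.266)
print('bar tool',Y[b].min(0),Y[b].max(0),np.median(X[b][:,2]),cv2.minAreaRect(Y[b][:,:2].astype('f4')))
Q=Y[pl]; print('plate',np.percentile(Q,[.5,99.5],axis=0),np.median(X[pl][:,2]),cv2.minEnclosingCircle(Q[:,:2].astype('f4')))
A=np.c_[Q,np.ones(len(Q))]; n=np.linalg.lstsq(np.c_[Q[:,:2],np.ones(len(Q))],Q[:,2],rcond=None)[0]; print('tilt',n)
print(o['position']); to(o,[.5057,.1789,.34],59)
```

```text
bar tool [-0.02566463 -0.0214742   0.13176477] [0.02651703 0.02024486 0.15380549] 0.27101213820219433 ((0.0017611254006624222, 0.0021969061344861984), (0.03812921419739723, 0.05279208719730377), 69.7265396118164)
plate [[-0.0119175  -0.03385154  0.17705831]
 [ 0.03400292  0.03135316  0.18276106]] 0.2410727228481764 ((0.0005038345698267221, -0.0014004703843966126), 0.0352821908891201)
tilt [0.01102605 0.00101105 0.17867298]
[0.5063916  0.17780351 0.41981797]
dp [0.0012 0.0006 0.0798] turn [-0.0004 -0.     -0.0016]
```

carry_out --motion '[{"grip": 255, "dp": [0.0012, 0.0006, 0.04], "turn": [0, 0, 0]}, {"grip": 255, "dp": [0.0012, 0.0006, 0.075], "turn": [0, 0, 0]}, {"grip": 255, "dp": [0.0012, 0.0006, 0.09], "turn": [0, 0, 0]}, {"grip": 255, "dp": [0.0012, 0.0006, 0.09], "turn": [0, 0, 0]}, {"grip": 255, "dp": [0.0012, 0.0006, 0.095], "turn": [0, 0, 0]}, {"grip": 255, "dp": [0.0012, 0.0006, 0.1], "turn": [0, 0, 0]}, {"grip": 255, "dp": [0.0012, 0.0006, 0.103], "turn": [0, 0, 0]}, {"grip": 255, "dp": [0.0012, 0.0006, 0.105], "turn": [0, 0, 0]}, {"grip": 255, "dp": [0.0012, 0.0006, 0.105], "turn": [0, 0, 0]}, {"grip": 255, "dp": [0.0012, 0.0006, 0.105], "turn": [0, 0, 0]}]'

```text
time: 6.75
position: [0.5057, 0.179, 0.3151]
tool_rot: [-180.0, 0.0, 148.9]
force: [0.3, -0.8, -1.5]
grip_width: 0.0153
```

```bash
cat > s.py <<'E'
from h import *; from rig import arm
np.set_printoptions(precision=4,suppress=True)
o=arm.get_obs(); print(o['time'],'j6',o['joint_pos'][5],'F',o['force'],'M',o['wrist_torque'],'p',o['position'],'rpy',o['tool_rot'],'seat mm',(o['position'][2]-.3014)*1e3)
R=Ro.from_euler('xyz',o['tool_rot'],degrees=True); print('F tool',R.inv().apply(o['force']))
to(o,[.5057,.1789,.310],59)
E
python3 s.py
```

```text
6.75 j6 50.58010985723065 F [ 0.3493 -0.815  -1.4612] M [ 0.0158 -0.0163  0.0236] p [0.5057 0.179  0.3151] rpy [-179.9966    0.0148  148.9163] seat mm 13.69524664587174
F tool [-0.7195 -0.5176  1.4614]
dp [-0.0001 -0.0001  0.0051] turn [-0.0001  0.0003 -0.0015]
```

carry_out --motion '[{"grip": 255, "dp": [0, 0, 0.001], "turn": [0, 0, 0]}, {"grip": 255, "dp": [0, 0, 0.002], "turn": [0, 0, 0]}, {"grip": 255, "dp": [0, 0, 0.0025], "turn": [0, 0, 0]}, {"grip": 255, "dp": [0, 0, 0.0025], "turn": [0, 0, 0]}]'

```text
time: 7.15
position: [0.5056, 0.179, 0.3125]
tool_rot: [-180.0, 0.0, 148.9]
force: [-1.0, 0.4, -1.2]
grip_width: 0.0149
```

carry_out --motion '[{"grip": 255, "dp": [0, 0, 0.001], "turn": [0, 0, 0]}, {"grip": 255, "dp": [0, 0, 0.0015], "turn": [0, 0, 0]}, {"grip": 255, "dp": [0, 0, 0.0015], "turn": [0, 0, 0]}]'

```text
time: 7.45
position: [0.5057, 0.179, 0.3109]
tool_rot: [-180.0, 0.0, 148.9]
force: [0.5, 0.1, -1.0]
grip_width: 0.0151
```

carry_out --motion '[{"grip": 255, "dp": [0, 0, 0.001], "turn": [0, 0, 0]}, {"grip": 255, "dp": [0, 0, 0.0015], "turn": [0, 0, 0]}, {"grip": 255, "dp": [0, 0, 0.0015], "turn": [0, 0, 0]}]'

```text
time: 7.75
position: [0.5056, 0.1789, 0.3105]
tool_rot: [180.0, 0.0, 148.9]
force: [-2.0, -0.6, 5.0]
grip_width: 0.0149
```

carry_out --motion '[{"grip": 255, "dp": [0, 0, 0.0008], "turn": [0, 0, 0]}, {"grip": 255, "dp": [0, 0, 0.001], "turn": [0, 0, 0]}, {"grip": 255, "dp": [0, 0, 0.001], "turn": [0, 0, 0]}]'

```text
time: 8.05
position: [0.5055, 0.1789, 0.3104]
tool_rot: [179.9, 0.1, 148.9]
force: [-2.7, -0.5, 7.4]
grip_width: 0.0152
```

carry_out --motion '[{"grip": 255, "dp": [0, 0, 0.001], "turn": [0, 0, -0.07]}, {"grip": 255, "dp": [0, 0, 0.001], "turn": [0, 0, -0.14]}, {"grip": 255, "dp": [0, 0, 0.001], "turn": [0, 0, -0.2]}, {"grip": 255, "dp": [0, 0, 0.001], "turn": [0, 0, -0.2]}]'

```text
time: 8.45
position: [0.5057, 0.1793, 0.3112]
tool_rot: [179.8, 0.2, 160.4]
force: [-3.1, 1.9, 9.8]
grip_width: 0.0153
```

```bash
python3 s.py
```

```text
8.45 j6 39.05859698273045 F [-3.1167  1.873   9.8482] M [ 0.1955  0.7001 -0.0365] p [0.5057 0.1793 0.3112] rpy [179.7779   0.1851 160.4482] seat mm 9.814041904803616
F tool [ 3.532   0.7601 -9.8568]
dp [-0.0001 -0.0004  0.0012] turn [0.0042 0.0028 0.1998]
```

carry_out --motion '[{"grip": 255, "dp": [0, 0, 0.001], "turn": [0.004, 0.003, -0.08]}, {"grip": 255, "dp": [0, 0, 0.001], "turn": [0.004, 0.003, -0.16]}, {"grip": 255, "dp": [0, 0, 0.001], "turn": [0.004, 0.003, -0.24]}, {"grip": 255, "dp": [0, 0, 0.001], "turn": [0.004, 0.003, -0.3]}, {"grip": 255, "dp": [0, 0, 0.001], "turn": [0.004, 0.003, -0.3]}]'

```text
time: 8.95
position: [0.5061, 0.1797, 0.3123]
tool_rot: [179.9, 0.2, 177.7]
force: [-2.1, 0.2, 10.7]
grip_width: 0.0151
```

```bash
python3 s.py
```

```text
8.95 j6 21.829224577796825 F [-2.0918  0.2306 10.6793] M [0.1738 0.5391 0.022 ] p [0.5061 0.1797 0.3123] rpy [179.904    0.2304 177.7154] seat mm 10.918181941061755
F tool [  2.0564   0.165  -10.6874]
dp [ 0.0004 -0.0008  0.0023] turn [0.0026 0.0035 0.5012]
```

carry_out --motion '[{"grip": 255, "dp": [0, 0, 0.001], "turn": [0.003, 0.0035, -0.08]}, {"grip": 255, "dp": [0, 0, 0.001], "turn": [0.003, 0.0035, -0.16]}, {"grip": 255, "dp": [0, 0, 0.001], "turn": [0.003, 0.0035, -0.2]}, {"grip": 255, "dp": [0, 0, 0.001], "turn": [0.003, 0.0035, -0.2]}]'

```text
time: 9.35
position: [0.5061, 0.1797, 0.3111]
tool_rot: [-179.9, 0.0, -170.8]
force: [0.3, -0.6, -1.5]
grip_width: 0.0152
```

carry_out --motion '[{"grip": 255, "dp": [0, 0, 0.001], "turn": [0.003, 0.0035, -0.08]}, {"grip": 255, "dp": [0, 0, 0.001], "turn": [0.003, 0.0035, -0.16]}, {"grip": 255, "dp": [0, 0, 0.001], "turn": [0.003, 0.0035, -0.2]}, {"grip": 255, "dp": [0, 0, 0.001], "turn": [0.003, 0.0035, -0.2]}]'

```text
time: 9.75
position: [0.5065, 0.18, 0.3101]
tool_rot: [-179.8, -0.2, -159.4]
force: [2.9, 2.3, -1.4]
grip_width: 0.0151
```

```bash
python3 s.py
```

```text
9.75 j6 -0.9772257707300788 F [ 2.9016  2.28   -1.4027] M [ 0.4523 -0.4883  0.0225] p [0.5065 0.18   0.3101] rpy [-179.7707   -0.1558 -159.4065] seat mm 8.651498367995226
F tool [-3.5219  1.1193  1.3887]
dp [ 0.0011 -0.0007  0.0001] turn [-0.005  -0.0007  0.9005]
```

Fz fell to zero, so the cap dropped just before yaw 189° and I turned slightly past. I'll turn back to about 191°, recentre and lower.

carry_out --motion '[{"grip": 255, "dp": [0.0008, -0.0006, 0], "turn": [-0.005, -0.0007, 0.1]}, {"grip": 255, "dp": [0.0008, -0.0006, 0], "turn": [-0.005, -0.0007, 0.165]}, {"grip": 255, "dp": [0.0008, -0.0006, 0], "turn": [-0.005, -0.0007, 0.165]}]'

```text
time: 10.05
position: [0.5061, 0.1793, 0.31]
tool_rot: [179.9, -0.1, -168.9]
force: [1.8, 3.2, -1.3]
grip_width: 0.0149
```

carry_out --motion '[{"grip": 255, "dp": [0, 0, 0.001], "turn": [0, 0, 0]}, {"grip": 255, "dp": [0, 0, 0.002], "turn": [0, 0, 0]}, {"grip": 255, "dp": [0, 0, 0.002], "turn": [0, 0, 0]}]'

```text
time: 10.35
position: [0.5061, 0.1793, 0.3078]
tool_rot: [179.9, -0.1, -168.9]
force: [1.6, 1.0, -1.7]
grip_width: 0.0151
```

```bash
python3 s.py
```

```text
10.35 j6 8.423335878416115 F [ 1.6463  0.9757 -1.68  ] M [ 0.2491 -0.3142 -0.0339] p [0.5061 0.1793 0.3078] rpy [ 179.9453   -0.0827 -168.9323] seat mm 6.419867434307225
F tool [-1.8054  0.64    1.678 ]
dp [ 0.0005 -0.0003 -0.0022] turn [ 0.0004 -0.0017  0.7342]
```

Going down freely; seat is at 6.4 mm.

carry_out --motion '[{"grip": 255, "dp": [0, 0, 0.001], "turn": [0, -0.001, 0]}, {"grip": 255, "dp": [0, 0, 0.002], "turn": [0, -0.001, 0]}, {"grip": 255, "dp": [0, 0, 0.002], "turn": [0, -0.001, 0]}]'

```text
time: 10.65
position: [0.5061, 0.1792, 0.3059]
tool_rot: [180.0, -0.0, -168.9]
force: [0.5, 0.8, 0.0]
grip_width: 0.015
```

```bash
python3 s.py
```

```text
10.65 j6 8.420977675707 F [0.4879 0.8102 0.0077] M [ 0.159  -0.1135  0.0248] p [0.5061 0.1792 0.3059] rpy [ 179.9502   -0.0225 -168.9325] seat mm 4.5066929811726775
F tool [-0.6343  0.7014 -0.0074]
dp [ 0.0004 -0.0002 -0.0041] turn [ 0.0007 -0.0007  0.7342]
```

carry_out --motion '[{"grip": 255, "dp": [0, 0, 0.0007], "turn": [0, 0, 0]}, {"grip": 255, "dp": [0, 0, 0.001], "turn": [0, 0, 0]}, {"grip": 255, "dp": [0, 0, 0.001], "turn": [0, 0, 0]}]'

```text
time: 10.95
position: [0.506, 0.1792, 0.3058]
tool_rot: [179.9, 0.0, -168.9]
force: [-1.5, -1.0, 6.2]
grip_width: 0.0148
```

```bash
python3 s.py
```

```text
10.95 j6 8.415919442029146 F [-1.4624 -1.0195  6.2025] M [-0.009   0.3299  0.0396] p [0.506  0.1792 0.3058] rpy [ 179.9407    0.0262 -168.928 ] seat mm 4.406051949880085
F tool [ 1.6281 -0.7132 -6.204 ]
dp [ 0.0003 -0.0002 -0.0042] turn [0.0012 0.0001 0.7343]
```

Seated in the thread start, with the seat at 4.4 mm. Now screwing forward.

carry_out --motion '[{"grip": 255, "dp": [0, 0, 0.0006], "turn": [0, 0, 0.08]}, {"grip": 255, "dp": [0, 0, 0.0009], "turn": [0, 0, 0.16]}, {"grip": 255, "dp": [0, 0, 0.0012], "turn": [0, 0, 0.24]}, {"grip": 255, "dp": [0, 0, 0.0015], "turn": [0, 0, 0.3]}, {"grip": 255, "dp": [0, 0, 0.0015], "turn": [0, 0, 0.3]}]'

```text
time: 11.45
position: [0.506, 0.1791, 0.3046]
tool_rot: [179.9, 0.0, 173.9]
force: [-0.5, 0.5, 3.2]
grip_width: 0.0152
```

```bash
python3 s.py
```

```text
11.45 j6 25.616123779349 F [-0.5493  0.5048  3.1637] M [-0.0599  0.2    -0.0953] p [0.506  0.1791 0.3046] rpy [179.9429   0.0248 173.8657] seat mm 3.1916336446884963
F tool [ 0.5987  0.4464 -3.1635]
dp [ 0.0002 -0.0002 -0.0054] turn [0.0011 0.0002 0.434 ]
```

Engaged: 1.2 mm down in 0.3 rad, with light forces. Continuing.

carry_out --motion '[{"grip": 255, "dp": [0, 0, 0.0006], "turn": [0.001, 0, 0.08]}, {"grip": 255, "dp": [0, 0, 0.001], "turn": [0.001, 0, 0.16]}, {"grip": 255, "dp": [0, 0, 0.0013], "turn": [0.001, 0, 0.24]}, {"grip": 255, "dp": [0, 0, 0.0017], "turn": [0.001, 0, 0.32]}, {"grip": 255, "dp": [0, 0, 0.002], "turn": [0.001, 0, 0.4]}, {"grip": 255, "dp": [0, 0, 0.002], "turn": [0.001, 0, 0.4]}]'

```text
time: 12.05
position: [0.5059, 0.179, 0.3029]
tool_rot: [180.0, 0.0, 151.0]
force: [-1.3, -0.6, 4.7]
grip_width: 0.0152
```

```bash
python3 s.py
```

```text
12.05 j6 48.480580974088326 F [-1.3412 -0.5731  4.6878] M [-0.0885  0.2679 -0.0255] p [0.5059 0.179  0.3029] rpy [179.989    0.0211 151.006 ] seat mm 1.512478201046552
F tool [ 0.8936 -1.1505 -4.6883]
dp [ 0.0001 -0.0002 -0.0071] turn [0.0002 0.0004 0.035 ]
```

carry_out --motion '[{"grip": 255, "dp": [0, 0, 0.0005], "turn": [0, 0, 0.08]}, {"grip": 255, "dp": [0, 0, 0.0008], "turn": [0, 0, 0.16]}, {"grip": 255, "dp": [0, 0, 0.0011], "turn": [0, 0, 0.24]}, {"grip": 255, "dp": [0, 0, 0.0014], "turn": [0, 0, 0.3]}, {"grip": 255, "dp": [0, 0, 0.0014], "turn": [0, 0, 0.3]}]'

```text
time: 12.55
position: [0.5057, 0.179, 0.3017]
tool_rot: [180.0, 0.0, 134.0]
force: [-1.1, -0.2, 4.3]
grip_width: 0.0148
```

```bash
python3 s.py
```

```text
12.55 j6 65.53666213347287 F [-1.0848 -0.2124  4.343 ] M [-0.0694  0.3675 -0.0265] p [0.5057 0.179  0.3017] rpy [179.9816   0.0133 133.9501] seat mm 0.3148925708879591
F tool [ 0.599  -0.927  -4.3434]
dp [-0.     -0.0001 -0.0083] turn [ 0.0003  0.0003 -0.2627]
```

carry_out --motion '[{"grip": 255, "dp": [0, 0, 0.0006], "turn": [0, 0, 0.06]}, {"grip": 255, "dp": [0, 0, 0.0008], "turn": [0, 0, 0.12]}, {"grip": 255, "dp": [0, 0, 0.0008], "turn": [0, 0, 0.15]}, {"grip": 255, "dp": [0, 0, 0.0008], "turn": [0, 0, 0.15]}]'

```text
time: 12.95
position: [0.506, 0.179, 0.3014]
tool_rot: [179.9, 0.0, 125.5]
force: [-0.5, -1.1, 5.4]
grip_width: 0.0149
```

```bash
python3 s.py
```

```text
12.95 j6 73.95985725071883 F [-0.5295 -1.0943  5.3647] M [-0.1775  0.1639 -0.0766] p [0.506  0.179  0.3014] rpy [179.9243   0.0438 125.5231] seat mm 0.03751169873827953
F tool [-0.5871 -1.0597 -5.3657]
dp [ 0.0001 -0.0002 -0.0086] turn [ 0.0011  0.001  -0.4097]
```

Sealing face is on the rim at about 1.15 rad; next I'll tighten in small steps, watching the moment.

carry_out --motion '[{"grip": 255, "dp": [0, 0, 0.0004], "turn": [0, 0, 0.05]}, {"grip": 255, "dp": [0, 0, 0.0004], "turn": [0, 0, 0.1]}, {"grip": 255, "dp": [0, 0, 0.0004], "turn": [0, 0, 0.1]}]'

```text
time: 13.25
position: [0.5061, 0.1788, 0.3014]
tool_rot: [179.9, 0.1, 119.9]
force: [-0.9, -1.7, 5.1]
grip_width: 0.0152
```

```bash
python3 s.py
```

```text
13.25 j6 79.53907408524964 F [-0.8522 -1.6874  5.0804] M [-0.2931  0.2727  0.0136] p [0.5061 0.1788 0.3014] rpy [179.8946   0.0757 119.9342] seat mm 0.02520805527589376
F tool [-1.0437 -1.5712 -5.082 ]
dp [ 0.0002 -0.0003 -0.0086] turn [ 0.0015  0.0018 -0.5073]
```

carry_out --motion '[{"grip": 255, "dp": [0, 0, 0.0003], "turn": [0.001, 0.001, 0.05]}, {"grip": 255, "dp": [0, 0, 0.0003], "turn": [0.001, 0.001, 0.1]}, {"grip": 255, "dp": [0, 0, 0.0003], "turn": [0.001, 0.001, 0.1]}]'

```text
time: 13.55
position: [0.5062, 0.1788, 0.3014]
tool_rot: [179.9, 0.0, 114.4]
force: [-1.1, -0.9, 5.3]
grip_width: 0.015
```

```bash
python3 s.py
```

```text
13.55 j6 85.0992979951627 F [-1.1354 -0.8778  5.3306] M [-0.2292  0.1873 -0.0783] p [0.5062 0.1788 0.3014] rpy [179.9175   0.036  114.3581] seat mm 0.022790094738545097
F tool [-0.3348 -1.3887 -5.3324]
dp [ 0.0003 -0.0003 -0.0086] turn [ 0.0012  0.001  -0.6046]
```

carry_out --motion '[{"grip": 255, "dp": [0, 0, 0.0002], "turn": [0.001, 0.001, 0.05]}, {"grip": 255, "dp": [0, 0, 0.0002], "turn": [0.001, 0.001, 0.1]}, {"grip": 255, "dp": [0, 0, 0.0002], "turn": [0.001, 0.001, 0.1]}]'

```text
time: 13.85
position: [0.5061, 0.1788, 0.3014]
tool_rot: [180.0, -0.0, 108.9]
force: [-0.5, -0.6, 5.6]
grip_width: 0.015
```

```bash
python3 s.py
```

```text
13.85 j6 90.5992523815144 F [-0.5    -0.6451  5.622 ] M [-0.2042  0.2736  0.5675] p [0.5061 0.1788 0.3014] rpy [179.9666  -0.0203 108.8554] seat mm -0.0019022742503427281
F tool [-0.4469 -0.6784 -5.6225]
dp [ 0.0002 -0.0004 -0.0086] turn [ 0.0007 -0.0001 -0.7007]
```

The moment rose steeply to 0.57 N m, so it's tight. I'll relax slightly, release, then lift away.

carry_out --motion '[{"grip": 255, "dp": [0, 0, -0.0005], "turn": [0, 0, -0.01]}, {"grip": 255, "dp": [0, 0, -0.0005], "turn": [0, 0, -0.01]}, {"grip": 0, "dp": [0, 0, -0.0005], "turn": [0, 0, -0.01]}, {"grip": 0, "dp": [0, 0, -0.0005], "turn": [0, 0, -0.01]}, {"grip": 0, "dp": [0, 0, -0.0005], "turn": [0, 0, -0.01]}, {"grip": 0, "dp": [0, 0, -0.0005], "turn": [0, 0, -0.01]}, {"grip": 0, "dp": [0, 0, -0.0005], "turn": [0, 0, -0.01]}, {"grip": 0, "dp": [0, 0, -0.02], "turn": [0, 0, -0.01]}, {"grip": 0, "dp": [0, 0, -0.05], "turn": [0, 0, -0.01]}, {"grip": 0, "dp": [0, 0, -0.09], "turn": [0, 0, -0.01]}, {"grip": 0, "dp": [0, 0, -0.12], "turn": [0, 0, -0.01]}, {"grip": 0, "dp": [0, 0, -0.12], "turn": [0, 0, -0.01]}, {"grip": 0, "dp": [0, 0, -0.12], "turn": [0, 0, -0.01]}]'

```text
time: 15.15
position: [0.5062, 0.1788, 0.4219]
tool_rot: [179.9, -0.0, 109.4]
force: [0.5, 0.1, -0.2]
grip_width: 0.0856
```

Run:
```python
from h import *; from rig import arm
np.set_printoptions(precision=4,suppress=True)
o=arm.get_obs(); print(o['time'],o['force'],o['wrist_torque'],o['grip_width'])
p,d,c=snap(arm,'w4'); X=cloud(c,d)
red=(p[...,0]>2.2*p[...,1])&(p[...,0]>60)&(d>0)&(np.hypot(X[...,0]-.506,X[...,1]-.179)<.05)&(X[...,2]>.1)
b=red&(X[...,2]>.146); s=red&(abs(X[...,2]-.123)<.005)
print('bar',np.median(X[b][:,2]),cv2.minAreaRect(X[b][:,:2].astype('f4')),'plate',np.median(X[s][:,2]),cv2.minEnclosingCircle(X[s][:,:2].astype('f4')))
Q=X[s]; print('tilt',np.linalg.lstsq(np.c_[Q[:,:2]-Q[:,:2].mean(0),np.ones(len(Q))],Q[:,2],rcond=None)[0])
```

```text
15.15 [ 0.5499  0.1099 -0.1725] [ 0.0054  0.0165 -0.0377] 0.08556634846504806
bar 0.1526403608209286 ((0.48936307430267334, 0.17296676337718964), (0.05081073194742203, 0.051244646310806274), 19.680065155029297) plate 0.12272918311169857 ((0.5046897530555725, 0.17874442040920258), 0.03489936888217926)
tilt [ 0.0029 -0.0035  0.1227]
```

View pics/w4.png

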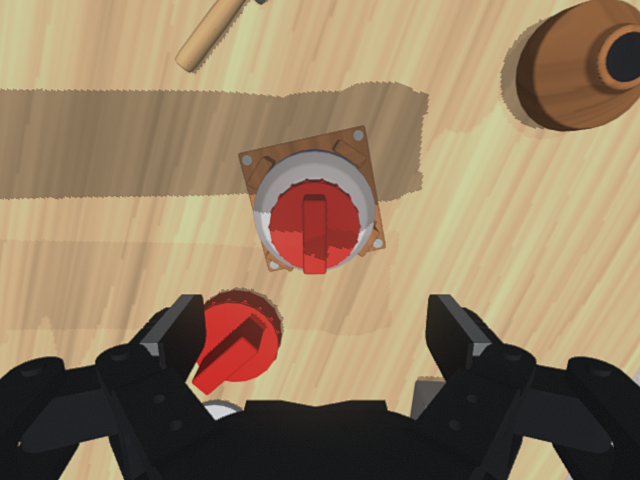

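The cap sits on the jar at about (315,225), level. Its plate top is at 0.1227 m (0.123 expected when home) and the gripper is clear.

```bash
python3 -c "
from rig import arm; print(arm.job_done())"
```

```text
the job is handed in; nothing more can be done
None
```

The red cap is screwed home on the white jar, released, and the job is handed in at about 15 s. No verdict was reported, so these are my own readings.

- **Threading:** The cap landed on the ridges with its sealing face about 9 mm above the rim. I turned it back until the force dropped away, about 0.6 rad. I had gone about 0.2 rad too far, so I came back to 0.7 rad from the start and lowered it into the thread start at 4.4 mm. It then screwed forward smoothly for about 1.45 rad.
- **Last checks:** By the arm's height the sealing face is on the rim (0.0 mm). The camera puts the plate top at 0.1227 m against 0.123 m expected, level to about 0.005 rad. The cap is within about 1.5 mm of the jar's axis, the gripper is open and clear, and the wrist force is near zero.

Two things were off:
- **Tightness:** the final step reached 0.57 N m, above the 0.2–0.3 N m that is tight enough. I eased off before releasing. The wrist's vertical force stayed under about 11 N, but I could not measure the thread's own force.
- **Bar measurement:** the final fit of the grip bar's outline caught the gripper fingers, so I ignored its position and size. Only the plate fit counts.

I touched nothing else on the bench that I know of, but I did not re-measure the other things after the job.

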